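Gather the shims in one corner of a tilted tote

TASK

Three loose steel shims lie scattered in the small black tote. Pick the tote up clear of the table and tilt it so that all three shims slide together into its robot-side corner on the side where the brass cone stands (left or right), then finish while still holding it up, tilted and still, with the shims in that corner. Leave everything else on the table where it is.

Things in the scene. Friction and masses are not known exactly. Their poses are not given: they have to be found in the camera images.
- tote: Open black plastic tote, 170 (x) by 250 (y) by 45 mm high, walls and floor 4 mm, steel carrying bar over it along y. Origin: centre of its underside, z up. Its -x long side faces the robot, yaw within 0.45 rad. 0.25 to 0.5 kg. Slick inside: friction with the shims 0.16 to 0.24, so a tilt of 25 to 40 degrees, tipped equally in x and y, slides them along the walls into a corner.
- tote_grip (a point): Middle of the carrying bar, above the tote's centre, 100 mm above its underside. Rigid rectangular bar: 14 mm wide (tote x), 18 mm high, 258 mm long (tote y); under it 46 mm are free above the walls' rims. The uprights that carry it stand outside the two short walls. Same axes as the tote.
- tote_corner_left (a point): The tote's robot-side left (+y) inner corner, at floor level (tote frame -81, 121, 4 mm).
- tote_corner_right (a point): The tote's robot-side right (-y) inner corner, at floor level (tote frame -81, -121, 4 mm).
- shim_u: Loose steel shim, U-shaped, 32 by 26 mm, 5 mm thick, 26 g, lying flat in the tote's half away from the robot. Origin: centre of its underside.
- shim_plate: Loose steel shim, plain rectangle, 32 by 24 mm, 5 mm thick, 30 g, lying flat in the same half. Origin: centre of its underside.
- shim_ring: Loose steel shim, ring of 30 mm diameter with a 12 mm hole, 5 mm thick, 23 g, lying flat in the same half. Origin: centre of its underside.
- cone: Dull brass alignment cone, 52 mm across the foot, 62 mm high, standing point up near the robot, either left (y about +0.31) or right (y about -0.31) of it: it tells the side of the wanted corner. Origin: centre of its underside. Not to be moved.
- bead_block: White ceramic bead block, 55 by 40 by 31 mm, on the other side than the cone. Bystander. Origin: centre of its underside.
- spacer: Violet anodised ring spacer, 48 mm across, 22 mm high, on the right. Bystander. Origin: centre of its underside.
- wrench: Steel wrench lying on the left. Bystander.
- gauge_pin: Upright steel gauge pin, 22 mm across, 75 mm high, on the right. Bystander. Origin: centre of its underside.
- jar: Glass jar with a steel cap, 60 mm across, about 75 mm high, on the left. Bystander. Origin: centre of its underside.

How it is judged (in metres and radians):
On the way:
1. the tote is picked up clear of the table (height (world z) of each of tote_corner_left, tote_corner_right above 0.03 m and contact force between the fingers and tote above 2 N), for 0.2 s.
At the end, for the whole second after the job is handed in: Each shim within 90 mm of the tote's robot-side inner corner on the cone's side (left if cone y > 0); the fingers hold the tote, both robot-side corners over 40 mm above the table, tilt 0.2 to 1.2 rad; tote and shims slower than 30 mm/s (((world y of cone above 0 m and distance between each of shim_u, shim_plate, shim_ring and tote_corner_left below 0.09 m) or (world y of cone below 0 m and distance between each of shim_u, shim_plate, shim_ring and tote_corner_right below 0.09 m)) and height (world z) of each of tote_corner_left, tote_corner_right above 0.04 m and angle between tote's own z axis and vertical between 0.2 and 1.2 rad and contact force between the fingers and tote above 2 N and linear speed of each of tote, shim_u, shim_plate, shim_ring below 0.03 m/s); the arm keeps its last pose, push and grip.
It fails at once if another thing on the table is shifted by more than 30 mm (distance of any of cone, bead_block, spacer, wrench, gauge_pin, jar from where it was at the start of the episode above 0.03 m).
It also fails if it takes over 35 s, if anything falls off the work surface, if the arm or the gripper's body presses on something with over 40 N, if the wrist force passes 120 N, or if a joint passes its speed limit or range.

ROBOT

A 7-joint arm with a two-finger parallel gripper is mounted at the origin on the work surface. World frame = base frame: x ahead of the robot, y to its left, z up, the work surface at z = 0. Lengths are in mm, angles in rad, forces in N, time in s.
With the tool pointing down it reaches from about 350 to 900 mm from the base axis. Payload 19.9 kg.
Tool frame: the origin (TCP) lies at the very end of the fingers, on their centre line; the grasp point (between the pads) lies 19 mm behind it; z points along the fingers, y is the line along which they close (so a half turn about z gives the same grasp; the last joint's range is limited). The gripper opens to 94 mm and grips with 3 to 60 N. Pads are 16 mm wide; open, the fingers measure 119 mm over their backs; the gripper's body (75 mm by 177 mm) begins 78 mm behind the grasp point.
Start: joints at [-1.379, 0.417, -0.01, 1.614, 0.005, 1.111, -0.053], TCP at [144.18, 608.121, 205.425] pointing down, gripper open.
Joint ranges: [-2.81, 2.81], [-0.39, 2.02], [-1.27, 1.25], [0.06, 2.57], [-1.19, 4.33], [0.19, 2], [-2.82, 2.82]. Speed limits (rad/s): [1.89, 1.89, 2.39, 2.39, 3.01, 3.01, 3.01].

INTERFACE

Orientations are given as a 3x3 rotation matrix whose columns are the frame's x, y, z axes.
In Python, from workcell import robot, vision, workorder, get_state gives the robot as it stands (robot), with the cameras (vision), the job (workorder) and the readings as plain functions.
- The arm moves only by the tool nudge_tcp, called after "Call:" as name(argument=value, ...) on one line, values as JSON. Schema: {"type":"object","properties":{"rows":{"type":"object","properties":{"offsets":{"type":"array","items":{"type":"array","items":{"type":"number"},"minItems":7,"maxItems":7},"minItems":1,"maxItems":20}},"additionalProperties":false,"required":["offsets"]},"only":{"type":"string"},"quiet":{"type":"boolean"},"lines":{"type":"string"}},"required":["rows"],"additionalProperties":false}. rows is an object whose key "offsets" holds a list of rows, 1 to 20 of them, each of 7 numbers: the finger opening in mm, then dx, dy, dz in shares of the most that a row can go, 1 being 62.5 mm, then a rotation vector rx, ry, rz in shares of 2 pi rad (1.0 is 2 pi rad); each row shifts and turns the commanded pose from where the row before left it, along the tool's axes as they then stand; what a row does not reach is not made up. A row lasts 1/8 s, in which the tool goes at most 62.5 mm and 0.188 rad, less where a joint would pass 70% of its speed; a pose out of reach is approached as far as the arm can. The fingers move at their own pace and stop on an object; the grip force is fixed at half the most. Time passes only in rows, so rows that do not move let the fingers close. The tool returns the time, the measured TCP pose, the force, the opening and the grip force at its end. only (a regular expression) keeps the lines of the reply that match it, lines (a string "A,B") keeps lines A to B, and quiet returns only ok. No shift or turn number may pass 1 either way. Input that does not fit is refused with a message, and nothing moves.
- get_state(): the state, without advancing time (a new reading comes with each control period).
- vision.grab_frame(name): name is "scene" or "top" or "wrist"; returns a dict with "color" (400x640x3 uint8, blue, green, red), "intrinsics" (3x3 intrinsics, pixels), "dist" ([k1, k2, p1, p2, k3] as OpenCV has them; the pictures are not rectified), "position" and "rotation" of the camera in the world; the wrist camera has in their place "T_tool_cam" (4x4, takes a point from camera to tool coordinates, whose origin is the TCP and whose axes are the flange's). Camera axes: x right, y up, looking along -z (the intrinsics and any distortion apply to the point x, -y, -z); pixel columns grow to the right and rows downward; lengths in mm; the calibration is good to about 2 mm. A picture is of the moment at which its call begins: read the wrist's pose just before it. There is no depth.
- workorder.hand_in(): hands the job in; it is judged then, once.
The state is a dict: "time": time; "joint_positions": joint angles; "qvel": joint speeds; "effort": joint torques, N m; "position": TCP position; "tcp_rot": TCP orientation; "wrist_force": force on the tool from outside, world axes, zero at the start; "torque": the same for the moment, N m; "width": finger opening in mm; "finger_force": force on a finger pad.
Only numpy, scipy, OpenCV 4.12 (cv2) and the standard library are available. Lean on these libraries where they do the work, as an engineer would, in place of code of your own. Each camera call takes 0.05 s, during which the arm holds its last target. There are 200 camera calls.

## Working session

There is one attempt and no reset: what is moved stays moved. The work goes in short steps, Python scripts to look and compute and a tool call to move; the robot and the scene stay as the last step left them, time stands still between calls to the robot, and variables do not carry over. Pictures are saved under pics/ and viewed, at most 10 in all, crops included, and the job is handed in when it is done.

```bash
mkdir -p pics; ls
```

Run:
```python
from workcell import robot, vision, workorder, get_state
import cv2,json,numpy as np
s=get_state();print(s['time'],s['position'],np.round(s['tcp_rot'],3).tolist(),s['width'])
for n in("scene","top"):
    f=vision.grab_frame(n);cv2.imwrite(f'pics/{n}.png',f['color'])
    print(n,*[np.round(f[k],3).tolist() for k in('intrinsics','dist','position','rotation')])
```

```text
pics
workcell.py
0.0 [144.10067392 607.75446901 204.81064125] [[-0.973, 0.231, -0.0], [0.231, 0.973, -0.001], [-0.0, -0.001, -1.0]] 93.77624743245175
scene [[385.045, 0.0, 315.652], [0.0, 385.045, 195.712], [0.0, 0.0, 1.0]] [-0.009, 0.0, 0.0, 0.0, 0.0] [1034.375, -75.708, 820.289] [[0.173, -0.805, 0.567], [0.985, 0.141, -0.101], [0.002, 0.576, 0.818]]
top [[369.694, 0.0, 319.175], [0.0, 369.694, 201.196], [0.0, 0.0, 1.0]] [-0.052, 0.0, 0.0, 0.0, 0.0] [431.493, 7.565, 975.967] [[0.021, 0.994, -0.105], [-1.0, 0.02, -0.01], [-0.008, 0.105, 0.994]]
```

View pics/top.png

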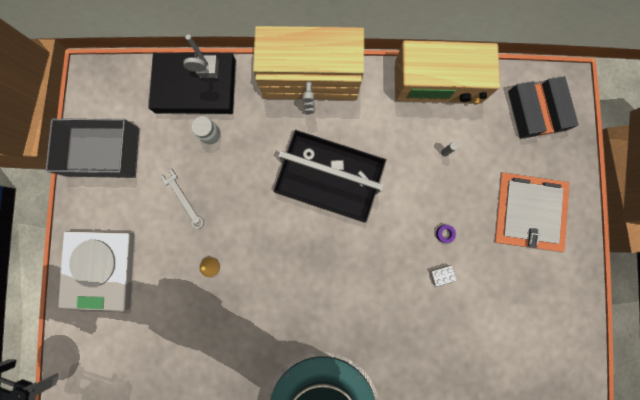

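View pics/scene.png

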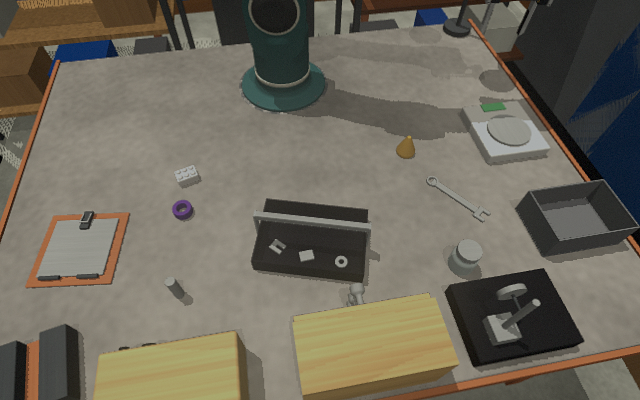

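The cone is at left (top 209,267), so the wanted corner is the left one. The tote is at top (330,176), with its bar from (278,154) to (381,187). Next I measure the bar.

Create h.py:
```python
import cv2,numpy as np
from workcell import robot, vision, workorder, get_state
def ray(f,px):
    p=cv2.undistortPoints(np.float32([px]),f['intrinsics'],f['dist'])[0,0] if True else 0
    return f['position'],f['rotation']@np.array([p[0],-p[1],-1])
def onz(f,px,z):
    f={k:np.array(v,float) if k!='color' else v for k,v in f.items()}
    o,d=ray(f,px);return o+d*(z-o[2])/d[2]
```

Run:
```python
from h import *
for n,roi in(("top",(255,120,400,225)),("scene",(240,190,385,290))):
    f=vision.grab_frame(n);g=cv2.cvtColor(f['color'],cv2.COLOR_BGR2GRAY)
    x0,y0,x1,y1=roi;m=np.zeros_like(g)
    # tote hull = dark region; bar = bright elongated inside
    cv2.imwrite(f'pics/{n}_crop.png',cv2.resize(f['color'][y0:y1,x0:x1],None,fx=5,fy=5))
    dark=((g<50)*255).astype('uint8');m[y0:y1,x0:x1]=dark[y0:y1,x0:x1]
    c=np.vstack([c for c in cv2.findContours(m,0,2)[0] if cv2.contourArea(c)>100])
    h=cv2.convexHull(c);hm=np.zeros_like(g);cv2.fillPoly(hm,[h],255);hm=cv2.dilate(hm,np.ones((5,5)))
    b=((g>100)&(hm>0)).astype('uint8')
    for c in cv2.findContours(b,0,2)[0]:
        if cv2.contourArea(c)>15:
            r=cv2.minAreaRect(c);p=cv2.boxPoints(r)
            print(n,np.round(r[0],1),np.round(r[1],1),p.round(1).tolist())
            if max(r[1])>60:
                p=sorted(p.tolist());A=np.mean(p[:2],0);B=np.mean(p[2:],0)
                P,Q=onz(f,A,109),onz(f,B,109);print('bar',P.round(1),Q.round(1),((P+Q)/2).round(1),np.linalg.norm(P-Q),'yaw',np.arctan2(-(P-Q)[0],(P-Q)[1]))
    print('hull box',cv2.minAreaRect(h))
f=vision.grab_frame("top");print('cone',onz(f,(209,267),30),'jar',onz(f,(205,130),75))
```

```text
top [324.  193.2] [103.4  35. ] [[269.3999938964844, 194.1999969482422], [280.0, 160.8000030517578], [378.6000061035156, 192.1999969482422], [368.0, 225.5]]
bar [577.6 123.5 109. ] [ 507.3 -111.1  109. ] [542.4   6.2 109. ] 244.86566137435315 yaw -0.290867480035019
top [335.5 158.1] [102.8  34.8] [[281.20001220703125, 158.39999389648438], [292.20001220703125, 125.4000015258789], [389.70001220703125, 157.89999389648438], [378.70001220703125, 190.89999389648438]]
bar [664.8  97.6 109. ] [ 590.  -136.7  109. ] [627.4 -19.6 109. ] 245.92336772924185 yaw -0.3087994194944097
hull box ((329.6552429199219, 175.7017059326172), (97.60806274414062, 65.54379272460938), 18.034284591674805)
scene [340.5 261. ] [10. 11.] [[335.0, 256.0], [346.0, 256.0], [346.0, 266.0], [335.0, 266.0]]
scene [306.1 254.9] [ 9.6 13.5] [[298.5, 251.5], [311.79998779296875, 248.8000030517578], [313.70001220703125, 258.29998779296875], [300.3999938964844, 260.8999938964844]]
scene [276.8 246.1] [12.8 10.6] [[268.5, 246.6999969482422], [274.70001220703125, 238.10000610351562], [285.1000061035156, 245.5], [278.8999938964844, 254.10000610351562]]
scene [253.2 251.7] [41.   7.6] [[248.39999389648438, 231.39999389648438], [256.0, 231.0], [258.0, 272.0], [250.39999389648438, 272.3999938964844]]
scene [315.2 211.9] [109.4  20.9] [[259.6000061035156, 216.1999969482422], [262.0, 195.39999389648438], [370.70001220703125, 207.5], [368.3999938964844, 228.3000030517578]]
bar [ 547.1 -112.3  109. ] [619.3 117.5 109. ] [583.2   2.6 109. ] 240.85753399747247 yaw 2.8373407077501365
hull box ((310.89251708984375, 239.66380310058594), (111.9923324584961, 72.38314819335938), 6.709836959838867)
cone [357.22536711 294.5286184   30.        ] jar [701.69290906 308.98619792  75.        ]
```

View pics/top_crop.png

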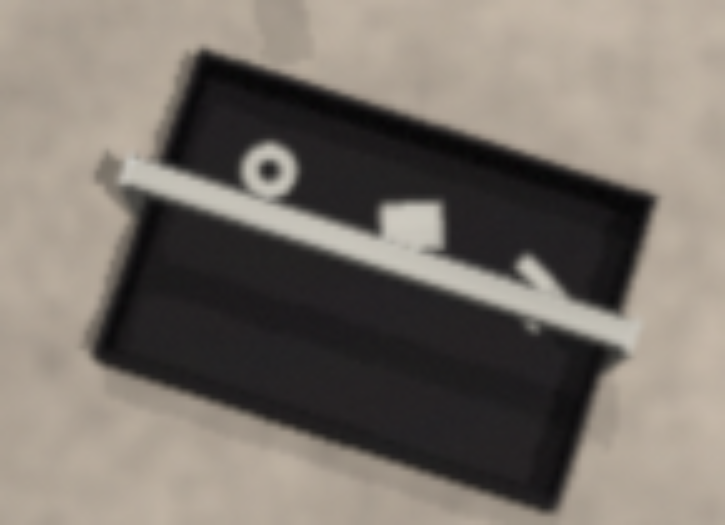

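The crop shows the bar's top face running from (122,171) to (638,333). The rim corners are at (203,52), (655,200), (555,508) and (97,355). I project both and cross-check them.

Run:
```python
from h import *
f=vision.grab_frame("top");c=lambda x,y:((x+.5)/5-.5+255,(y+.5)/5-.5+120)
P,Q=onz(f,c(122,171),109),onz(f,c(638,333),109)
print(P,Q,(P+Q)/2,np.linalg.norm(P-Q),np.arctan2(-(P-Q)[0],(P-Q)[1]))
R=[onz(f,c(*p),45) for p in((203,52),(655,200),(555,508),(97,355))]
print(np.round(R,1).tolist(),np.mean(R,0),[np.linalg.norm(R[i]-R[i-1]) for i in range(4)])
# refine bar in the top view: bright pixels near the line, fit line
s=vision.grab_frame("scene");g=cv2.cvtColor(s['color'],cv2.COLOR_BGR2GRAY)
C=(P+Q)/2
def proj(f,X):
    p=np.array(f['rotation']).T@(np.array(X)-f['position']);K=np.array(f['intrinsics']);q=K@[p[0]/-p[2],-p[1]/-p[2],1];return q[:2]
print('scene predicted',proj(s,P),proj(s,Q))
cv2.imwrite('pics/sc.png',cv2.resize(s['color'][190:290,240:385],None,fx=5,fy=5))
S=get_state();print(S['time'])
```

```text
[635.25149989 115.13563016 109.        ] [ 561.61001456 -132.01059609  109.        ] [598.43075723  -8.43748296 109.        ] 257.8843258289999 -0.2895908591153197
[[714.0, 83.1, 45.0], [640.3, -151.0, 45.0], [481.4, -100.7, 45.0], [554.6, 132.7, 45.0]] [597.57087998  -8.96358556  45.        ] [np.float64(166.9850839584893), np.float64(245.4247914677955), np.float64(166.70868769495985), np.float64(244.6078160866392)]
scene predicted [370.38608256 224.28811651] [252.4090616  212.51882121]
0.35
```

View pics/scene_crop.png

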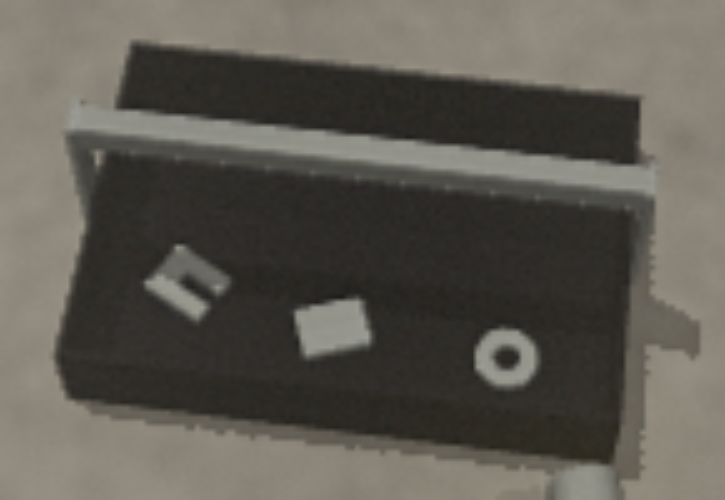

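Careful with the scale: shifts go in shares of 62.5 mm and turns go in shares of 2 pi rad. That gives: -37.6 mm is -0.6016, -31.8 mm is -0.5088.

Call:
nudge_tcp(rows={"offsets": [[94,-0.32,-0.272,0,0,0,0],[94,-0.6016,-0.5088,0,0,0,0],[94,-0.6016,-0.5088,0,0,0,0],[94,-0.6016,-0.5088,0,0,0,0],[94,-0.6016,-0.5088,0,0,0,0],[94,-0.6016,-0.5088,0,0,0,0],[94,-0.6016,-0.5088,0,0,0,0],[94,-0.6016,-0.5088,0,0,0,0],[94,-0.6016,-0.5088,0,0,0,0],[94,-0.6016,-0.5088,0,0,0,0],[94,-0.6016,-0.5088,0,0,0,0],[94,-0.6016,-0.5088,0,0,0,0],[94,-0.6016,-0.5088,0,0,0,0],[94,-0.6016,-0.5088,0,0,0,0],[94,-0.6016,-0.5088,0,0,0,0],[94,-0.6016,-0.5088,0,0,0,0]]})

```text
time: 2.35
position: [599.3, -8.5, 205.6]
tcp_rot: [[-0.973, 0.23, 0.0], [0.23, 0.973, 0.0], [-0.0, 0.0, -1.0]]
wrist_force: [0.0, 0.9, -0.2]
width: 94.0
finger_force: 0.0
```

Call:
nudge_tcp(rows={"offsets": [[94,0,0,0,0,0,0.0255],[94,0,0,0,0,0,0.0259],[94,0,0,0,0,0,0.0259],[94,0,0,0,0,0,0.0259],[94,0,0,0,0,0,0.0259],[94,0,0,0,0,0,0.0259],[94,0,0,0,0,0,0.0259],[94,0,0,0,0,0,0.0259],[94,0,0,0,0,0,0.0259],[94,0,0,0,0,0,0.0259],[94,0,0,0,0,0,0]]})

```text
time: 3.72
position: [598.4, -7.1, 205.4]
tcp_rot: [[0.284, 0.959, -0.0], [0.959, -0.284, -0.0], [-0.0, -0.0, -1.0]]
wrist_force: [0.0, 1.3, -0.6]
width: 94.1
finger_force: 0.0
```

Create d.py:
```python
from h import *
S=get_state();R=np.array(S['tcp_rot']);p=np.array(S['position'])
ty=np.array([np.cos(-.29),np.sin(-.29),0]);Rt=np.c_[np.cross(ty,[0,0,-1]),ty,[0,0,-1]]
from scipy.spatial.transform import Rotation as T
print(S['time'],p.round(1),np.round(S['joint_positions'],2),'move',(R.T@([598.4,-8.5,81]-p)).round(1),'rot',T.from_matrix(R.T@Rt).as_rotvec().round(3),'w',S['width'],S['finger_force'],S['wrist_force'])
```

```bash
python3 d.py
```

```text
3.725 [598.4  -7.1 205.4] [-0.61  0.46  0.76  1.7  -0.35  1.12 -0.03] move [ -1.3   0.4 124.4] rot [-0.     0.     0.002] w 94.10098595867767 0.0 [ 0.04997455  1.33793017 -0.64335513]
```

In the tool's units: 30 mm is 0.48, 24 mm is 0.384.

Call:
nudge_tcp(rows={"offsets": [[94,-0.0208,0.0064,0.32,0,0,0],[94,0,0,0.48,0,0,0],[94,0,0,0.48,0,0,0],[94,0,0,0.384,0,0,0],[94,0,0,0.224,0,0,0],[94,0,0,0.096,0,0,0],[94,0,0,0,0,0,0]]})

```text
time: 4.6
position: [598.6, -8.8, 81.5]
tcp_rot: [[0.285, 0.959, 0.0], [0.959, -0.285, -0.0], [-0.0, 0.0, -1.0]]
wrist_force: [-0.5, -0.3, 0.2]
width: 94.1
finger_force: 0.0
```

Call:
nudge_tcp(rows={"offsets": [[0,0,0,0,0,0,0],[0,0,0,0,0,0,0],[0,0,0,0,0,0,0],[0,0,0,0,0,0,0],[0,0,0,0,0,0,0],[0,0,0,0,0,0,0],[0,0,0,0,0,0,0],[0,0,0,0,0,0,0]]})

```text
time: 5.6
position: [598.5, -8.6, 81.5]
tcp_rot: [[0.285, 0.959, 0.0], [0.959, -0.285, -0.0], [-0.0, 0.0, -1.0]]
wrist_force: [0.0, -0.2, 0.3]
width: 17.4
finger_force: 0.0
```

```bash
python3 d.py
```

```text
5.6 [598.5  -8.6  81.5] [-0.53  0.61  0.67  1.8  -0.47  0.9   0.06] move [ 0.1 -0.1  0.5] rot [0.    0.    0.001] w 17.358456060110356 0.0 [ 0.03732737 -0.18181326  0.26466592]
```

Call:
nudge_tcp(rows={"offsets": [[0,0,0,0,0,0,0],[0,0,0,0,0,0,0],[0,0,0,0,0,0,0],[0,0,0,0,0,0,0]]})

```text
time: 6.1
position: [598.5, -8.7, 81.5]
tcp_rot: [[0.285, 0.959, 0.0], [0.959, -0.285, -0.0], [-0.0, 0.0, -1.0]]
wrist_force: [-0.3, -0.7, -0.0]
width: 13.9
finger_force: 30.0
```

Call:
nudge_tcp(rows={"offsets": [[0,0,0,-0.08,0,0,0],[0,0,0,-0.16,0,0,0],[0,0,0,-0.24,0,0,0],[0,0,0,-0.32,0,0,0],[0,0,0,-0.32,0,0,0],[0,0,0,-0.32,0,0,0],[0,0,0,-0.32,0,0,0],[0,0,0,-0.32,0,0,0],[0,0,0,-0.32,0,0,0],[0,0,0,-0.32,0,0,0],[0,0,0,-0.16,0,0,0],[0,0,0,-0.08,0,0,0],[0,0,0,0,0,0,0]]})

```text
time: 7.72
position: [598.4, -8.6, 266.3]
tcp_rot: [[0.285, 0.959, -0.0], [0.959, -0.285, -0.0], [-0.0, -0.0, -1.0]]
wrist_force: [-0.2, 0.3, -3.8]
width: 13.3
finger_force: 30.0
```

```bash
python3 d.py
```

```text
7.725 [598.4  -8.6 266.3] [-0.63  0.4   0.79  1.63 -0.3   1.23 -0.07] move [1.000e-01 0.000e+00 1.853e+02] rot [-0.     0.     0.001] w 13.290559342049116 29.97594952583313 [-0.23364625  0.32530711 -3.7838131 ]
```

In the tool's units: -0.04 rad is -0.0064.

Call:
nudge_tcp(rows={"offsets": [[0,0,0,0,-0.0032,-0.0032,0],[0,0,0,0,-0.0064,-0.0064,0],[0,0,0,0,-0.0064,-0.0064,0],[0,0,0,0,-0.0064,-0.0064,0],[0,0,0,0,-0.0064,-0.0064,0],[0,0,0,0,-0.0064,-0.0064,0],[0,0,0,0,-0.0064,-0.0064,0],[0,0,0,0,-0.0064,-0.0064,0],[0,0,0,0,-0.0064,-0.0064,0],[0,0,0,0,-0.0064,-0.0064,0],[0,0,0,0,-0.0048,-0.0048,0],[0,0,0,0,-0.0032,-0.0032,0],[0,0,0,0,0,0,0],[0,0,0,0,0,0,0],[0,0,0,0,0,0,0],[0,0,0,0,0,0,0]]})

```text
time: 9.72
position: [598.5, -9.0, 266.6]
tcp_rot: [[0.346, 0.898, 0.272], [0.847, -0.174, -0.502], [-0.404, 0.404, -0.821]]
wrist_force: [-0.2, 0.0, -4.3]
width: 14.0
finger_force: 30.0
```

```bash
python3 d.py
```

Run:
```python
from h import *
a=vision.grab_frame("scene")['color'];b=vision.grab_frame("top")['color']
cv2.imwrite('pics/t1.png',np.vstack([cv2.resize(i,None,fx=2.2,fy=2.2) for i in(a[120:250,200:460],b[90:220,200:460])]))
```

```text
9.725 [598.5  -9.  266.6] [-1.19  0.41  1.05  1.87  0.29  0.9  -0.66] move [ 75.3 -75.2 152.1] rot [0.43 0.43 0.  ] w 13.97600280923576 29.97781902551651 [-0.21133065  0.03747066 -4.25870832]
```

View pics/t1.png

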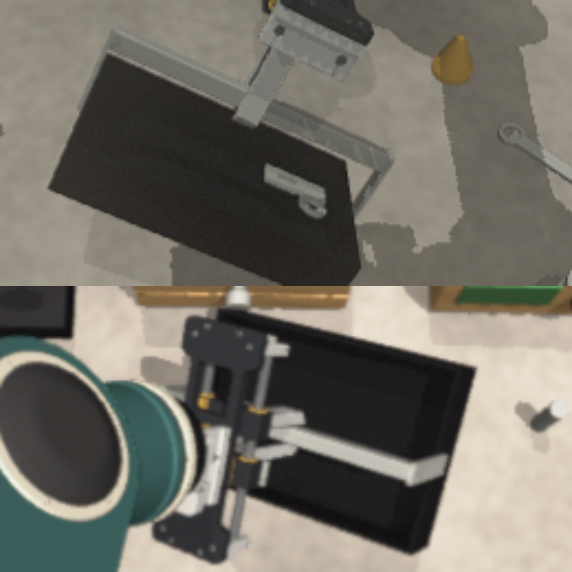

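The scene half shows the held tote tilted with a cluster of shims at about crop (295,190), in the left part. I project the corners and cast the shim pixels onto the tilted floor.

Create t.py:
```python
from h import *
S=get_state();R=np.array(S['tcp_rot']);p=np.array(S['position'])
Rt=np.c_[R[:,1],R[:,0],-R[:,2]];o=p+81.5*R[:,2]
f=vision.grab_frame("scene");im=f['color'].copy()
f={k:np.array(v,float) for k,v in f.items() if k!='color'}
def proj(X):
    q=f['rotation'].T@(X-f['position']);q=f['intrinsics']@[q[0]/-q[2],q[1]/q[2],1];return q[:2]
W=lambda *t:o+Rt@np.array(t,float)
for z in(4,45):
    pts=[W(a*81,b*121,z) for a,b in((-1,1),(-1,-1),(1,-1),(1,1))]
    print(z,np.round([proj(x) for x in pts]).tolist(),[round(x[2]) for x in pts])
    cv2.polylines(im,[np.int32([proj(x) for x in pts])],True,(0,255,0) if z==4 else (0,0,255),1)
print('bar ends',proj(W(0,129,109)),proj(W(0,-129,109)))
g=cv2.cvtColor(im,cv2.COLOR_BGR2GRAY);hm=np.zeros_like(g)
cv2.fillPoly(hm,[np.int32([proj(W(a*78,b*118,6)) for a,b in((-1,1),(-1,-1),(1,-1),(1,1))])],1)
raw=vision.grab_frame("scene")['color'];g=cv2.cvtColor(raw,cv2.COLOR_BGR2GRAY)
for c in cv2.findContours(((g>75)&(hm>0)).astype('uint8'),0,2)[0]:
    if cv2.contourArea(c)<8: continue
    m=cv2.moments(c);px=(m['m10']/m['m00'],m['m01']/m['m00'])
    a,d=ray(f,px);n=Rt[:,2];X=a+d*(n@(W(0,0,9)-a))/(n@d);print('blob',np.round(px,1),m['m00'],'tote xy',(Rt.T@(X-o)).round())
cv2.imwrite('pics/t2_%d.png'%(S['time']*100),cv2.resize(im[110:260,200:400],None,fx=4,fy=4))
```

```bash
python3 t.py; ls pics
```

```text
4 [[345.0, 206.0], [241.0, 161.0], [224.0, 203.0], [349.0, 254.0]] [121, 219, 285, 187]
45 [[354.0, 192.0], [248.0, 144.0], [232.0, 184.0], [361.0, 238.0]] [155, 253, 318, 220]
bar ends [378.02469244 189.35077873] [249.96478176 130.30902339]
blob [334.3 205.9] 218.5 tote xy [-55.  91.   9.]
sc.png
scene.png
scene_crop.png
t1.png
t2_982.png
top.png
top_crop.png
```

View pics/t2_982.png

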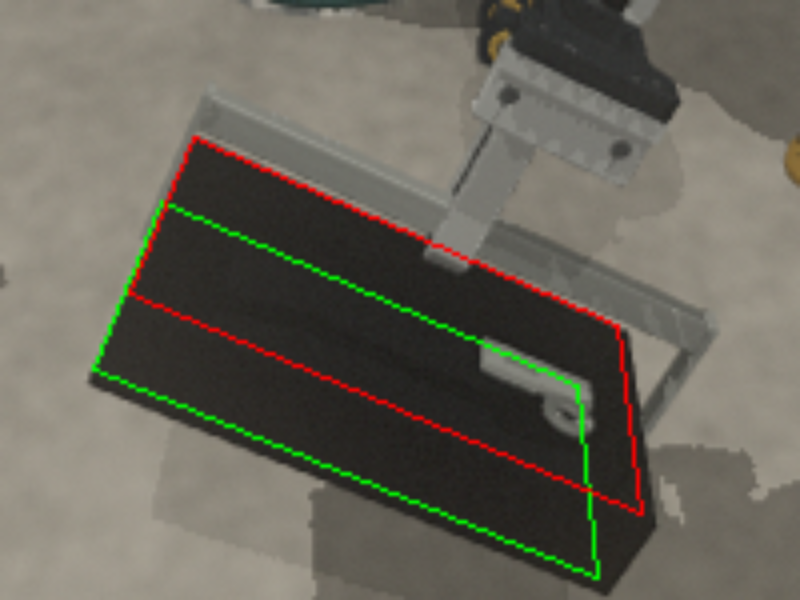

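The overlay matches the tote. The ring and the other two shims sit in the left robot-side corner, the farthest edge about 62 mm from it. Corner heights are 121 and 219 mm, and the tilt is 0.61 rad.

Call:
nudge_tcp(rows={"offsets": [[0,0,0,0,0,0,0],[0,0,0,0,0,0,0],[0,0,0,0,0,0,0],[0,0,0,0,0,0,0]]})

```text
time: 10.42
position: [598.4, -8.6, 266.5]
tcp_rot: [[0.345, 0.898, 0.272], [0.847, -0.173, -0.502], [-0.404, 0.404, -0.821]]
wrist_force: [0.7, -0.2, -4.3]
width: 13.7
finger_force: 30.0
```

```bash
python3 t.py; python3 -c "
from workcell import robot, vision, workorder, get_state
print(workorder.hand_in())"
```

```text
4 [[345.0, 206.0], [241.0, 161.0], [224.0, 203.0], [350.0, 254.0]] [121, 219, 284, 187]
45 [[354.0, 192.0], [248.0, 144.0], [232.0, 184.0], [361.0, 238.0]] [155, 253, 318, 220]
bar ends [378.10025642 189.33144638] [250.07897521 130.30968605]
blob [334.3 205.9] 217.0 tote xy [-54.  91.   9.]
the job is handed in; nothing more can be done
None
```

I handed the job in with the tote held up and still, tilted 0.61 rad, and all three shims in its left robot-side corner on the cone's side; no verdict was returned.

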